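# Hold the bur spinner's bayonet lid in its half-turn pulse position

## Task

Pick up the blue bayonet lid, set it fully down into the collar of the bur spinner with its white tabs at the white entry lines, then turn it clockwise (seen from above) against the spring until the tabs stand over the green sectors, half-way to the lock. Hold it still there for at least two seconds and finish still gripping it there: it must never go on to the red sectors where the lock clicks, and the other things on the worktop stay where they are.

Things in the scene. Friction and masses are not known exactly. Their poses are not given: they have to be found in the camera images.
- spinner: bur spinner, fixed: white motor base 134 x 134 mm, 40 mm high, with a grey round cup (radius 58 mm, top at 74 mm) and on it a narrower steel collar (outer radius 44 mm, top at 86 mm). Origin: centre of the underside, on the cup's axis, at worktop height; z up. The lid enters only with its x axis along this x axis, either way round, within about 0.06 rad.
- collar (a point): centre of the collar's top face, 86 mm above the spinner's origin, axes as the spinner's. Bore of radius 28.5 mm, with two entry gaps on its +x and -x sides, 14 mm wide at the bore and wider outward, out to radius 37 mm. The lip is 8 mm thick; below it the lid's lugs can turn.
- half_mark (a point): middle of one green sector (radius 51 mm, 75 mm up) on the grey shoulder round the collar. Both sides alike: white entry line at the gap (+x and -x), green sector 0.45 to 0.75 rad clockwise of it seen from above (middle 0.60), red lock sector 1.0 to 1.3 rad.
- latch_nose (a point): tip of the sprung steel latch nose in a black housing on the shoulder, 1.1 rad clockwise from the -x gap, 46 mm from the axis, 89 mm up; housing out to 70 mm from the axis, up to 95 mm high. A lid tab meets it at about 0.97 rad and clicks past at 1.1 rad.
- drive_ring (a joint): orange sprung ring in the cup: 0 at rest (its two pockets under the gaps), growing clockwise seen from above as the lid's lugs turn it; stop at 1.2 rad. Its spring drives it back to 0 (0.06 N m at 0, 0.15 N m at 0.6 rad), so the lid turns back if let go. It lags the lid by up to 0.08 rad of play.
- lid: loose blue bayonet lid, 0.18 kg (0.7 to 1.4 times), 59 mm high, standing on its plug on the worktop. Origin: centre of the plug's underside; z up, x along grip bar and lugs; a half turn makes no difference. Plug radius 27 mm, 0 to 22 mm up; two lugs at +x and -x out to radius 35 mm, 10 mm wide, 0 to 12 mm up; both tapered at the foot. Seated, the origin is 64 mm above the spinner's.
- lid_grip (a point): centre of the lid's grip bar, 43 mm above the lid's origin, axes as the lid's: bar 56 mm long in x, 18 mm wide in y, from 28 to 59 mm up; grip it across its 18 mm. Below it the blue plate, radius 42 mm, 22 to 28 mm up, which rests on the collar when seated; a white round tab on its rim at each end of the x axis, out to 48 mm.
- bottle_oil: bystander: small bottle with a red cap, 38 x 39 x 94 mm, origin under its centre
- bottle_enzyme: bystander: white bottle with a blue cap, 52 x 54 x 130 mm, origin under its centre
- timer: bystander: round red and white wind-up timer, 61 x 62 x 40 mm, origin under its centre
- bur_block: bystander: blue block with burs standing in it, 34 x 75 x 40 mm, origin under its centre
- tape_indicator: bystander: roll of beige tape lying flat, 104 x 102 x 25 mm, origin under its centre
- dosing_cup: bystander: small white cup, 55 mm wide and high, origin under its centre
Mind the look-alikes: they are no part of the job. There is more than one size of the lid; the one meant has the size given above.

How it is judged (in metres and radians):
On the way, in this order (a step that is already met when the one before it is completed fails the run):
1. the lid is lifted clear of the worktop (height (world z) of lid above 0.03 m and contact force between the fingers and lid above 1 N), for 0.1 s.
2. the lid is fully down in the collar at the entry position (horizontal distance between lid and spinner below 0.004 m and z of lid in the frame of spinner between 0.06 and 0.0665 m and angle between lid's own z axis and vertical below 0.06 rad and angle between the x axis of lid and the x axis of spinner, either way round below 0.15 rad), for 0.1 s.
3. the lid is held at the half-way position, against the ring's spring, for two seconds (horizontal distance between lid and spinner below 0.004 m and z of lid in the frame of spinner between 0.06 and 0.0665 m and angle between lid's own z axis and vertical below 0.06 rad and angle between the x axis of lid and the x axis of spinner, either way round between 0.42 and 0.78 rad and value of joint drive_ring between 0.33 and 0.78 rad and contact force between the fingers and lid above 2 N), for 1.9 s.
At the end, for the whole second after the job is handed in: Gripper holding the lid (over 2 N), at rest, seated (axis within 4 mm, at most 2.5 mm high, level within 0.06 rad), turned 0.42 to 0.78 rad from entry with the sprung ring at 0.33 to 0.78 rad; bystanders upright and within 30 mm of their places (all of step 3 and angular speed of lid below 0.15 rad/s and distance of each of bottle_oil, bottle_enzyme, timer, bur_block, tape_indicator, dosing_cup from where it was at the start of the episode below 0.03 m and angle between each of bottle_oil, bottle_enzyme, timer, bur_block, tape_indicator, dosing_cup's own z axis and vertical below 0.3 rad); the arm keeps its last pose, push and grip.
It fails at once if the lid is turned on to the lock click (ring beyond 0.95 rad) (value of joint drive_ring above 0.95 rad).
It fails at once if a bystander is pushed more than 30 mm or knocked over (distance of any of bottle_oil, bottle_enzyme, timer, bur_block, tape_indicator, dosing_cup from where it was at the start of the episode above 0.03 m or angle between any of bottle_oil, bottle_enzyme, timer, bur_block, tape_indicator, dosing_cup's own z axis and vertical above 0.3 rad).
It also fails if it takes over 48 s, if anything falls off the work surface, if the arm or the gripper's body presses on something with over 40 N, if the wrist force passes 120 N, or if a joint passes its speed limit or range.

## Robot

A 6-joint arm with a two-finger parallel gripper is mounted at the origin on a cart in front of the work surface, level with it; the furniture and walls round the work are solid. World frame = base frame: x ahead of the robot, y to its left, z up, the work surface at z = 0. Lengths are in m, angles in degrees, forces in N, time in s.
With the tool pointing down it reaches from about 0.4 to 0.825 m from the base axis. Payload 7 kg.
Tool frame: the origin (TCP) lies at the very end of the fingers, on their centre line; the grasp point (between the pads) lies 19 mm behind it (ctrl.grip_depth is the distance from the TCP to the grasp point, in m); z points along the fingers, y is the line along which they close (so a half turn about z gives the same grasp; the last joint's range is limited). The gripper opens to 88 mm and grips with 3 to 60 N. Pads are 19 mm wide; open, the fingers measure 130 mm over their backs; the gripper's body (78 mm by 193 mm) begins 47 mm behind the grasp point.
Start: joints at [-58.321, 20.546, 0.682, 0, -70.136, -16.507], TCP at [0.177, -0.651, 0.227] pointing down, gripper open.
Joint ranges: [-176.03, 176.03], [-82.01, 121.73], [-58.28, 71.71], [-173.87, 95.51], [-174.79, -0.11], [-173.66, 173.66]. Speed limits (degrees/s): [136.94, 136.94, 172.46, 180, 180, 180].

## Interface

Orientations are given as [roll, pitch, yaw] about the fixed x, y, z axes, in that order (R = Rz(yaw) Ry(pitch) Rx(roll)).
In Python, from plant import get_obs, eyes, ctrl, spotter gives the robot as it stands.
- The arm moves only by the shell command python3 -m crank 'ROWS'. ROWS is JSON, one flat list of numbers, 7 for each row, row after row: the turn, a rotation vector about the tool's x, y, z in rad, then the shift along the tool's x, y, z in mm, then the opening, from 0 (shut) to 1 (fully open). A call has 1 to 5 rows; each row shifts and turns the commanded pose from where the row before left it, along the tool's axes as they then stand; what a row does not reach is not made up. A row lasts 1/8 s, in which the tool goes at most 62.5 mm and 10.7 degrees, less where a joint would pass 70% of its speed; a pose out of reach is approached as far as the arm can. A call is refused whole if a number of a shift passes 62.5 or a number of a turn 0.188, either way. A call with a gripper value outside its range is refused whole. The fingers move at their own pace and stop on an object; the grip force is fixed at half the most. Time passes only in rows, so rows that do not move let the fingers close. It gives the time, the measured TCP pose, the force, the opening and the grip force at its end, in the units of the state.
- get_obs(): the state, without advancing time (a new reading comes with each control period).
- eyes.snapshot(name): name is "side" or "top"; returns the picture (384x512x3 uint8, blue, green, red); there is no depth.
- eyes.camera_model(name): a dict with "fx", "fy", "cx", "cy" (pixels), "extrinsics" (4x4, takes a point from camera to world coordinates). Camera axes: x right, y down, z forward; pixel columns grow to the right and rows downward; lengths in m; the calibration is good to about 2 mm. A picture is of the moment at which its call begins. camera_model takes no time and is no camera call.
- ctrl.close_job(): hands the job in; it is judged then, once.
Trained networks look in the newest picture that a camera, given by its name, has taken for a name from the list of things; names that differ only in an ending like _2 or _b are one class to them, and where a whole thing is asked for, a point or a joint stands for the part that bears it (a point fixed in the world has none). Each returns a list of dicts, best first, with "p" (0 to 1); they miss things now and then, are a little off and sometimes report something else, mostly with a low value. They report only what shows in the picture. A call takes as long as a camera call. They do not tell look-alikes from the thing itself.
- spotter.outline_of(camera, target): "region" (384x512 bool, what is visible of it) and "rect" ([left, top, width, height] in pixels, round what is visible of it).
- spotter.place_of(camera, target): "location" ([column, row] in pixels: a listed point, or the origin of a listed thing).
The state is a dict: "clock": time; "joint_pos": joint angles; "qvel": joint speeds; "tau": joint torques, N m; "tool_pos": TCP position; "orientation": TCP orientation; "force": force on the tool from outside, world axes, zero at the start; "moment": the same for the moment, N m; "opening": finger opening in m; "gripper_force": force on a finger pad.
Only numpy, scipy, OpenCV 4.12 (cv2) and the standard library are available. Lean on these libraries where they do the work, as an engineer would, in place of code of your own. Each camera call takes 0.05 s, during which the arm holds its last target. There are 200 camera calls.

## Working session

There is one attempt and no reset: what is moved stays moved. The work goes in short steps, Python scripts to look and compute and a shell command to move; the robot and the scene stay as the last step left them, time stands still between calls to the robot, and variables do not carry over. Pictures are saved under pics/ and viewed, at most 10 in all, crops included, and the job is handed in when it is done.

```bash
mkdir -p pics; cat > h.py <<'E'
import numpy as np, cv2
from plant import get_obs, eyes, ctrl, spotter
def ray(cam,px):
    m=eyes.camera_model(cam);T=np.array(m["extrinsics"])
    d=T[:3,:3]@np.array([(px[0]-m["cx"])/m["fx"],(px[1]-m["cy"])/m["fy"],1.]);return T[:3,3],d
def atz(cam,px,z):
    o,d=ray(cam,px);return o+d*(z-o[2])/d[2]
def proj(cam,P):
    m=eyes.camera_model(cam);T=np.array(m["extrinsics"])
    p=T[:3,:3].T@(np.array(P)-T[:3,3]);return np.array([m["fx"]*p[0]/p[2]+m["cx"],m["fy"]*p[1]/p[2]+m["cy"]])
E
python3 - <<'E'
from h import *
a=eyes.snapshot("top");b=eyes.snapshot("side")
cv2.imwrite("pics/top.png",cv2.resize(a,(800,600)));cv2.imwrite("pics/side.png",cv2.resize(b,(800,600)))
np.save("top.npy",a)
Z={"lid":0,"lid_grip":.043,"collar":.086,"spinner":0,"half_mark":.075,"latch_nose":.089,"dosing_cup":0,"bottle_oil":0,"timer":0,"bur_block":0,"bottle_enzyme":0,"tape_indicator":0}
for c in("top","side"):
  print(c,np.round(eyes.camera_model(c)["extrinsics"],3).tolist(),eyes.camera_model(c)["fx"])
  for n in Z:
    for r in spotter.place_of(c,n)[:4]:
      print(n,round(r["p"],2),np.round(r["location"]),np.round(atz(c,r["location"],Z[n]),3))
print(get_obs())
E
```

```text
top [[0.017, -0.992, 0.126, 0.39], [-1.0, -0.018, -0.005, 0.067], [0.007, -0.126, -0.992, 1.308], [0.0, 0.0, 0.0, 1.0]] 377.63445092249674
lid 0.81 [304. 206.] [ 0.496 -0.113  0.   ]
lid 0.65 [218. 168.] [0.627 0.19  0.   ]
lid 0.5 [209. 231.] [0.404 0.216 0.   ]
lid_grip 0.96 [303. 201.] [ 0.51  -0.102  0.043]
lid_grip 0.65 [216. 163.] [0.636 0.193 0.043]
lid_grip 0.64 [205. 235.] [0.393 0.224 0.043]
collar 0.64 [246. 202.] [0.501 0.087 0.086]
spinner 0.58 [246. 209.] [0.482 0.09  0.   ]
spinner 0.51 [237. 213.] [0.468 0.119 0.   ]
spinner 0.42 [247. 203.] [0.503 0.087 0.   ]
half_mark 0.89 [256. 193.] [0.53  0.056 0.075]
latch_nose 0.84 [232. 210.] [0.471 0.133 0.089]
dosing_cup 0.55 [183. 152.] [0.679 0.315 0.   ]
bottle_oil 0.42 [165. 171.] [0.611 0.375 0.   ]
timer 0.56 [141. 165.] [0.632 0.46  0.   ]
bur_block 0.56 [129. 187.] [0.554 0.499 0.   ]
bur_block 0.32 [234. 212.] [0.473 0.131 0.   ]
bur_block 0.28 [250. 206.] [0.495 0.074 0.   ]
bottle_enzyme 0.56 [376. 159.] [ 0.667 -0.366  0.   ]
tape_indicator 0.79 [370. 187.] [ 0.569 -0.343  0.   ]
side [[-0.992, -0.065, 0.11, 0.4
[... 1026 characters left out ...]
2.] [0.604 0.373 0.   ]
{'clock': 1.3, 'joint_pos': array([-5.83215658e+01,  2.05464199e+01,  6.81310442e-01, -8.55655410e-04,
       -7.01349529e+01, -1.65068952e+01]), 'qvel': array([-0.09941601,  0.01320299,  0.04028326, -0.03638448,  0.09341563,
       -0.02753551]), 'tau': array([-1.70693169e-03, -5.82388258e+01,  2.93287969e+01,  7.00266570e+00,
        1.22613527e-02, -7.90227062e-06]), 'tool_pos': array([ 0.17663454, -0.65145453,  0.22655294]), 'orientation': array([ 1.79999712e+02,  7.53875075e-04, -1.64828752e+02]), 'force': array([-1.05298101,  0.39977313, -0.90934237]), 'moment': array([-0.03929289,  0.04262513,  0.00847418]), 'gripper_force': 0.0, 'opening': 0.08742473898133186}
```

View pics/top.png

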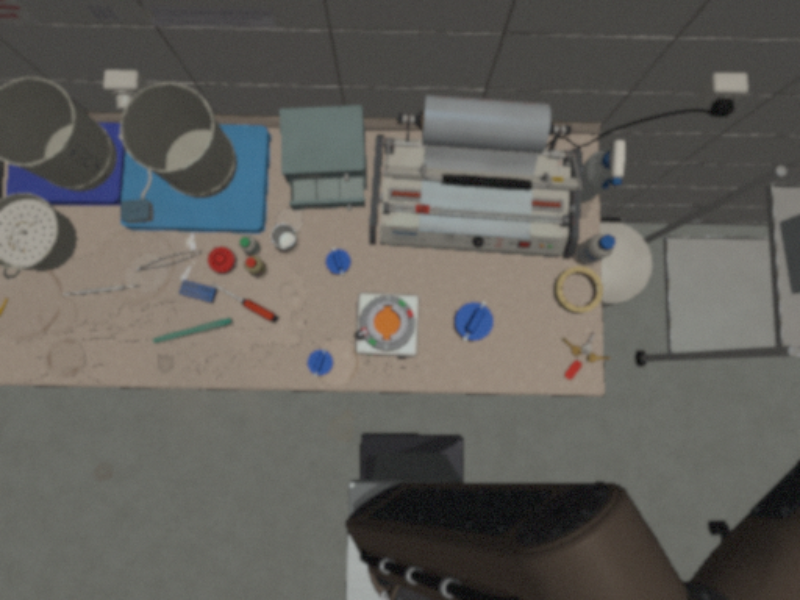

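View pics/side.png

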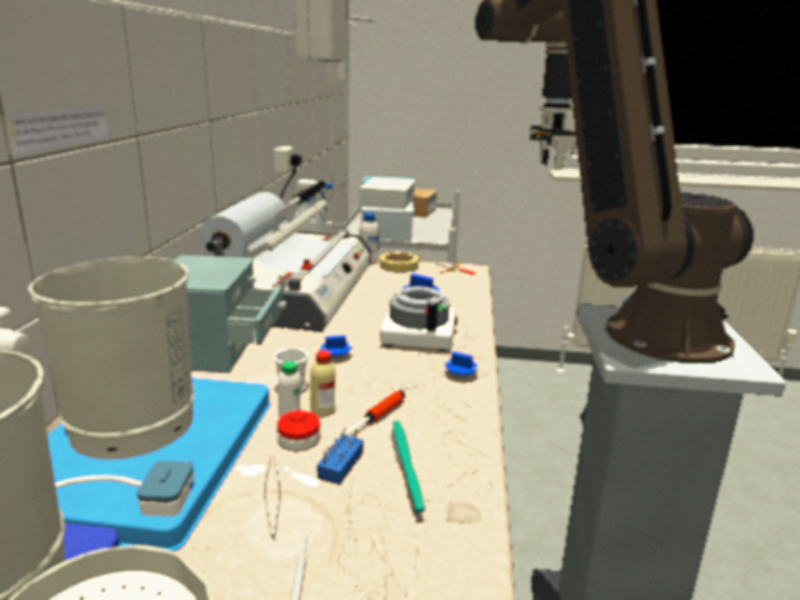

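Both pictures show three blue lids. In the 800×600 top view they are at (474,321), about 38 px wide (≈84 mm), and at (338,261) and (320,362), each about 26 px wide (≈57 mm). The description gives an 84 mm plate, so the lid is the one at (474,321). The spinner is at (387,323). I'll check the choice in a close crop and measure the angles.

```bash
python3 - <<'E'
from h import *
ims=[eyes.snapshot("top").astype(float) for _ in range(6)]
a=np.mean(ims,0).astype(np.uint8);np.save("top.npy",a)
s=eyes.snapshot("side")
c=cv2.resize(a[170:240,220:330],(770,490),interpolation=cv2.INTER_CUBIC);c=cv2.convertScaleAbs(c,alpha=1.4);cv2.imwrite("pics/crop.png",c)
for n,z in(("lid",0),("lid_grip",.043),("collar",.086),("half_mark",.075),("latch_nose",.089),("spinner",0)):
  L=[]
  for i in range(3):
    eyes.snapshot("top")
    for r in spotter.place_of("top",n)[:2]: L.append((round(r["p"],2),np.round(r["location"],1).tolist(),np.round(atz("top",r["location"],z)[:2],4).tolist()))
  print(n,L)
def ell(mask,z,n):
  k,_=cv2.findContours(mask.astype(np.uint8),cv2.RETR_EXTERNAL,cv2.CHAIN_APPROX_NONE);k=max(k,key=cv2.contourArea)
  e=cv2.fitEllipse(cv2.convexHull(k));print(n,e,atz("top",e[0],z),len(k))
b,g,r=[a[...,i].astype(int) for i in range(3)]
roi=np.zeros(b.shape,bool);roi[185:225,280:325]=1
ell((b>r+45)&roi,.028,"plate")
roi[:]=0;roi[185:230,228:268]=1
ell((r>b+60)&roi,.07,"orange")
white=(np.minimum(np.minimum(b,g),r)>135)&roi
ys,xs=np.nonzero(white);
gr=(g>r+15)&(g>b+8)&roi; rd=(r>g+50)&(r>b+20)&(abs(r-g)>50)&roi
for m,n in((gr,"green"),):
  N,l,st,ce=cv2.connectedComponentsWithStats(m.astype(np.uint8))
  for i in range(1,N): print(n,st[i][4],ce[i],atz("top",ce[i],.075))
E
```

```text
lid [(0.79, [215.5, 168.5], [0.6236, 0.1989]), (0.75, [206.9, 230.6], [0.4064, 0.2219]), (0.97, [305.3, 205.1], [0.5004, -0.1167]), (0.55, [207.5, 230.6], [0.4065, 0.2198]), (0.76, [302.5, 205.6], [0.4985, -0.107]), (0.74, [129.1, 184.7], [0.5607, 0.4982])]
lid_grip [(0.57, [301.5, 203.4], [0.5023, -0.0979]), (0.55, [215.0, 164.7], [0.629, 0.1967]), (0.69, [300.6, 205.7], [0.4945, -0.0949]), (0.69, [203.4, 235.0], [0.3912, 0.2279]), (0.74, [206.1, 231.1], [0.4042, 0.2194]), (0.68, [219.2, 164.6], [0.6296, 0.1824])]
collar [(0.74, [248.2, 202.3], [0.4989, 0.0808]), (0.88, [243.9, 205.5], [0.4883, 0.0946]), (0.95, [246.8, 203.0], [0.4966, 0.0853])]
half_mark [(0.66, [255.7, 192.2], [0.5337, 0.057]), (0.81, [254.4, 194.5], [0.526, 0.0611]), (0.84, [255.8, 189.5], [0.5426, 0.0568]), (0.2, [370.6, 187.5], [0.5561, -0.3217])]
latch_nose [(0.66, [232.6, 211.5], [0.468, 0.1305]), (0.82, [236.7, 212.5], [0.465, 0.1172]), (0.69, [234.0, 211.3], [0.4687, 0.126]), (0.56, [164.0, 171.8], [0.5937, 0.3576])]
spinner [(0.56, [248.2, 208.0], [0.4868, 0.0814]), (0.78, [247.3, 209.0], [0.4833, 0.0845]), (0.71, [255.9, 190.9], [0.547, 0.0557]), (0.58, [233.9, 213.1], [0.4682, 0.1305])]
plate ((302.8276062011719, 205.2471466064453), (23.508535385131836, 23.878936767578125), 102.42256164550781) [ 0.49737449 -0.10439293  0.028     ] 67
orange ((247.02154541015625, 206.03916931152344), (15.835832595825195, 20.145963668823242), 1.1739495992660522) [0.48797448 0.0846362  0.07      ] 50
green 21 [257.         193.61904762] [0.52903597 0.05260261 0.075     ]
green 23 [237.7826087  218.26086957] [0.44716506 0.11386082 0.075     ]
```

View pics/crop.png

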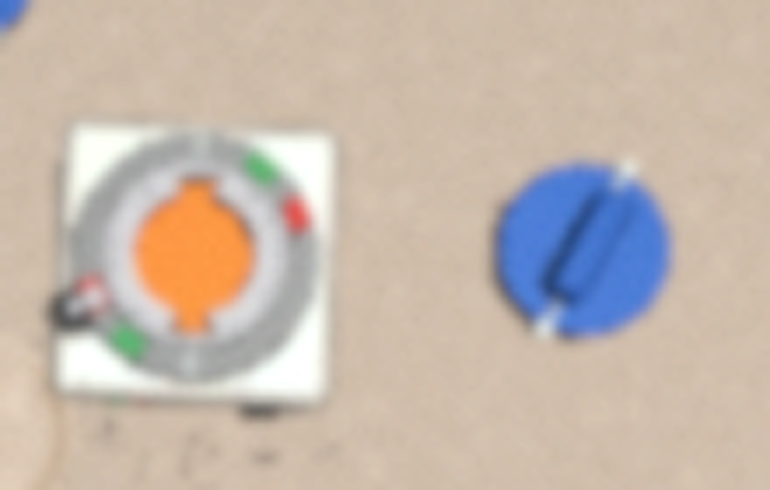

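The crop shows the large lid, centred at (583,249) in crop pixels, with its grip bar and white tabs at (627,172) and (546,326). The spinner is on the left, with white lines at (203,143) and (190,361) and green sectors at (261,167) and (127,342). The choice is confirmed. Next I'll fit both poses to sub-pixel accuracy by rendering models.

```bash
cat > fit.py <<'E'
from h import *
from scipy.optimize import minimize
def circ(r,z,a0=0,a1=2*np.pi,n=60):
    t=np.linspace(a0,a1,n);return np.c_[r*np.cos(t),r*np.sin(t),0*t+z]
def box(x0,x1,y0,y1,z): return np.array([[x0,y0,z],[x1,y0,z],[x1,y1,z],[x0,y1,z]])
def sec(r0,r1,a,h,z): return np.r_[circ(r0,z,a-h,a+h,15),circ(r1,z,a+h,a-h,15)]
def lid():
    L=[]
    for s in(0,1): L.append((1,circ(.006,.025)+[.042*(1-2*s),0,0]))
    L.append((2,circ(.042,.028)))
    for s in(1,-1): L.append((1,circ(.004,.028)+[s*.044,0,0]))
    L.append((3,box(-.028,.028,-.009,.009,.028)));L.append((4,box(-.028,.028,-.009,.009,.059)));return L
def spin():
    L=[(1,box(-.067,.067,-.067,.067,.04)),(2,circ(.058,.074))]
    for s in(0,np.pi):
        L+=[(3,sec(.046,.056,s-.6,.15,.075)),(4,sec(.046,.056,s-1.15,.15,.075)),(5,sec(.046,.056,s,.03,.075))]
    L+=[(6,circ(.044,.086)),(7,circ(.0285,.084)),(7,box(-.037,.037,-.008,.008,.084))];return L
def fit(img,cam,model,p0,roi,mask=None):
    x0,x1,y0,y1=roi;S=8;I=img[y0:y1,x0:x1].reshape(-1,3).astype(float);n=max(k for k,_ in model)+1
    def f(p,ret=False):
        c,s=np.cos(p[2]),np.sin(p[2]);lab=np.zeros(((y1-y0)*S,(x1-x0)*S),np.uint8)
        for k,P in model:
            W=np.c_[p[0]+c*P[:,0]-s*P[:,1],p[1]+s*P[:,0]+c*P[:,1],P[:,2]]
            uv=np.array([proj(cam,w) for w in W]);uv=(uv-[x0,y0]+.5)*S-.5
            cv2.fillPoly(lab,[np.round(uv*16).astype(np.int32)],k,shift=4)
        A=np.stack([cv2.resize(cv2.GaussianBlur((lab==k).astype(np.float32),(0,0),S*.7),(x1-x0,y1-y0),interpolation=cv2.INTER_AREA).ravel() for k in range(n)],1)
        w=np.linalg.lstsq(A,I,rcond=None)[0];e=np.abs(A@w-I)
        return np.mean(np.minimum(e,40))
    p=np.array(p0);D=np.array([[0,0,0],[.004,0,0],[0,.004,0],[0,0,.08]])
    r=minimize(f,p,method="Nelder-Mead",options=dict(initial_simplex=p+D,xatol=1e-4,fatol=1e-3,maxiter=150));return r.x,r.fun
E
time python3 - <<'E'
from fit import *
a=np.load("top.npy")
print("lid",fit(a,"top",lid(),[.497,-.105,-.47],(284,322,186,225)))
print("lid",fit(a,"top",lid(),[.494,-.108,-.40],(284,322,186,225)))
print("spin",fit(a,"top",spin(),[.488,.084,-.03],(222,273,182,232)))
print("spin",fit(a,"top",spin(),[.491,.081,-.08],(222,273,182,232)))
s=np.mean([eyes.snapshot("side") for _ in range(3)],0)
print("spin side",fit(s,"side",spin(),[.488,.084,-.03],(240,295,180,228)))
print(get_obs()["clock"])
E
```

```text
Traceback (most recent call last):
  File "fit.py", line 30, in fit
    r=minimize(f,p,method="Nelder-Mead",options=dict(initial_simplex=p+D,xatol=1e-4,fatol=1e-3,maxiter=150));return r.x,r.fun
  File "fit.py", line 24, in f
    uv=np.array([proj(cam,w) for w in W]);uv=(uv-[x0,y0]+.5)*S-.5
                 ~~~~^^^^^^^
  File "h.py", line 9, in proj
    m=eyes.camera_model(cam);T=np.array(m["extrinsics"])
ValueError: time passes only in moves, steps and waits

real	0m1.593s
user	0m1.379s
sys	0m0.138s
```

```bash
python3 -m crank '[0,0,0.184,0,0,0,1, 0,0,0.184,0,0,0,1, 0,0,0.184,0,0,0,1, 0,0,0.184,0,0,0,1]'
```

```text
clock: 3.95
tool_pos: [0.1766, -0.6515, 0.2266]
orientation: [180.0, 0.0, 152.7]
force: [0.1, 0.8, -0.2]
opening: 0.0877
gripper_force: 0.0
```

```bash
sed -i 's/^def ray/CM={c:eyes.camera_model(c) for c in("top","side")}\ndef ray/; s/m=eyes.camera_model(cam)/m=CM[cam]/' h.py
time python3 - <<'E'
from fit import *
a=np.load("top.npy")
print("lid",fit(a,"top",lid(),[.497,-.105,-.47],(284,322,186,225)))
print("lid",fit(a,"top",lid(),[.494,-.108,-.40],(284,322,186,225)))
print("spin",fit(a,"top",spin(),[.488,.084,-.03],(222,273,182,232)))
print("spin",fit(a,"top",spin(),[.491,.081,-.08],(222,273,182,232)))
s=np.mean([eyes.snapshot("side") for _ in range(3)],0)
print("spin side",fit(s,"side",spin(),[.488,.084,-.03],(240,295,180,228)))
E
```

```text
lid (array([ 0.49743648, -0.10381557, -0.49205047]), np.float64(3.431438285223275))
lid (array([ 0.49745796, -0.10395331, -0.49194723]), np.float64(3.443423233768069))
spin (array([ 0.48716977,  0.08395797, -0.03862456]), np.float64(8.193865259112448))
spin (array([ 0.4873454 ,  0.08405068, -0.04132209]), np.float64(8.186797592412434))
spin side (array([ 0.48850913,  0.07845242, -0.13388274]), np.float64(33.076977111838204))
real	0m8.535s
user	0m7.788s
sys	0m0.444s
```

```bash
python3 -m crank '[0,0,0.016,0,0,0,1, 0,0,0,-2.4,58,0,1, 0,0,0,-2.4,58,0,1, 0,0,0,-2.4,58,0,1, 0,0,0,-2.4,58,0,1]' && python3 -m crank '[0,0,0,-2.4,58,0,1, 0,0,0,-2.4,58,0,1, 0,0,0,-2.4,58,0,1, 0,0,0,-2.4,58,10,1, 0,0,0,-2.4,58,20,1]'
```

```text
clock: 4.72
tool_pos: [0.2944, -0.4495, 0.2267]
orientation: [-180.0, 0.0, 152.2]
force: [2.1, -0.2, 0.3]
opening: 0.0877
gripper_force: 0.0
clock: 5.35
tool_pos: [0.4416, -0.1986, 0.1975]
orientation: [179.9, 0.2, 152.2]
force: [1.1, -0.3, -0.7]
opening: 0.0879
gripper_force: 0.0
```

```bash
python3 -m crank '[0,0,0.007,-2,55,30,1, 0,0,0,-2,55,40,1, 0,0,0,0,0,0,1, 0,0,0,0,0,0,1]'; python3 - <<'E'
from h import *
o=get_obs();y=np.radians(o["orientation"][2]);d=np.array([.4974,-.1039])-o["tool_pos"][:2]
print(o["orientation"],o["tool_pos"],"need x,y mm",1e3*(d@[np.cos(y),np.sin(y)]),1e3*(d@[np.sin(y),-np.cos(y)]),o["qvel"])
E
```

```text
clock: 5.85
tool_pos: [0.4932, -0.1091, 0.1301]
orientation: [-180.0, -0.0, 151.8]
force: [-0.1, -0.1, 0.5]
opening: 0.0879
gripper_force: 0.0
[-1.79975005e+02 -7.19529921e-03  1.51818971e+02] [ 0.49317857 -0.10914664  0.13008807] need x,y mm -1.2432514062919309 6.618307055303629 [-1.37645911 -1.22805919  0.29342039  0.02476411 -0.08889105 -0.28174725]
```

```bash
python3 -m crank '[0,0,0,-1.2,6.6,0,1, 0,0,0,0,0,0,1, 0,0,0,0,0,0,1]'; python3 - <<'E'
from h import *
o=get_obs();y=np.radians(o["orientation"][2]);d=np.array([.4974,-.1039])-o["tool_pos"][:2]
print(o["tool_pos"],"need x,y mm",1e3*(d@[np.cos(y),np.sin(y)]),1e3*(d@[np.sin(y),-np.cos(y)]))
cv2.imwrite("pics/top2.png",cv2.resize(eyes.snapshot("top")[150:270,220:380],(800,600)))
E
```

```text
clock: 6.22
tool_pos: [0.4973, -0.1044, 0.1304]
orientation: [180.0, 0.0, 151.6]
force: [-0.7, -0.2, -0.5]
opening: 0.0879
gripper_force: 0.0
[ 0.49732462 -0.10439171  0.13042152] need x,y mm 0.16718498107333207 0.4685203808211607
```

View pics/top2.png

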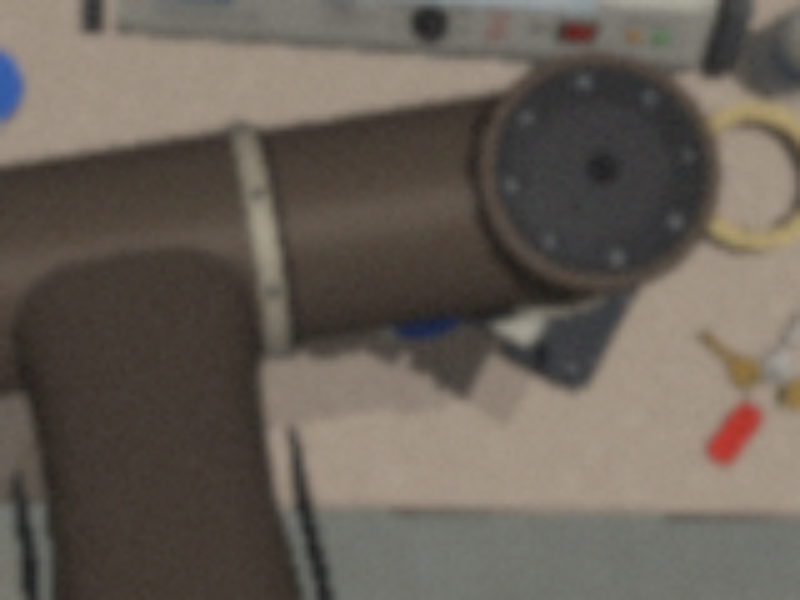

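The arm hides the lid and spinner in this view; only the lid's lower edge shows, at about (425,327). The gripper is in position, so I'll descend and grip.

```bash
python3 -m crank '[0,0,0,0.1,0.4,49,1, 0,0,0,0,0,49,1, 0,0,0,0,0,0,1, 0,0,0,0,0,0,1]' && python3 -m crank '[0,0,0,0,0,0,0, 0,0,0,0,0,0,0, 0,0,0,0,0,0,0, 0,0,0,0,0,0,0, 0,0,0,0,0,0,0]'
```

```text
clock: 6.78
tool_pos: [0.4984, -0.1036, 0.0333]
orientation: [180.0, 0.1, 151.7]
force: [1.3, -0.2, -0.1]
opening: 0.0876
gripper_force: 0.0
clock: 7.4
tool_pos: [0.4974, -0.1035, 0.032]
orientation: [-180.0, 0.0, 151.7]
force: [-0.3, 0.6, -0.3]
opening: 0.0431
gripper_force: 0.0
```

```bash
python3 -m crank '[0,0,0,0,0,0,0, 0,0,0,0,0,0,0, 0,0,0,0,0,0,0, 0,0,0,0,0,0,0, 0,0,0,0,0,0,0]'
```

```text
clock: 8.02
tool_pos: [0.4973, -0.1035, 0.0318]
orientation: [-180.0, -0.0, 151.7]
force: [-0.5, -0.6, -0.6]
opening: 0.0183
gripper_force: 30.0
```

```bash
python3 -m crank '[0,0,0,0,0,-40,0, 0,0,0,0,0,-40,0, 0,0,-0.151,0,0,-40,0, 0,0,-0.151,0,0,0,0, 0,0,-0.152,0,0,0,0]' && python3 -m crank '[0,0,0,0,0,0,0, 0,0,0,0,0,0,0]'; python3 - <<'E'
from h import *
o=get_obs();y=np.radians(o["orientation"][2]);d=np.array([.4873,.0840])-o["tool_pos"][:2]
print(o["tool_pos"],o["orientation"],o["opening"],"need x,y mm",1e3*(d@[np.cos(y),np.sin(y)]),1e3*(d@[np.sin(y),-np.cos(y)]))
E
```

```text
clock: 8.65
tool_pos: [0.4974, -0.1034, 0.1524]
orientation: [180.0, 0.1, 178.0]
force: [-0.8, -0.9, -2.4]
opening: 0.0178
gripper_force: 30.0
clock: 8.9
tool_pos: [0.4972, -0.1035, 0.1517]
orientation: [180.0, -0.0, 177.5]
force: [0.1, 0.3, -1.5]
opening: 0.0181
gripper_force: 30.0
[ 0.49723483 -0.10349812  0.15169697] [ 1.79999018e+02 -2.44795317e-02  1.77507812e+02] 0.018114613018518064 need x,y mm 18.078448859039263 186.88877860987606
```

```bash
python3 -m crank '[0,0,0,4.5,46.7,0,0, 0,0,0,4.5,46.7,0,0, 0,0,0,4.5,46.7,0,0, 0,0,0,4.5,46.7,0,0, 0,0,0,0,0,0,0]'&& python3 -m crank '[0,0,0,0,0,0,0, 0,0,0,0,0,0,0]'; python3 - <<'E'
from h import *
o=get_obs();y=np.radians(o["orientation"][2]);d=np.array([.4873,.0840])-o["tool_pos"][:2]
print(o["tool_pos"],o["orientation"],o["opening"],"need x,y mm",1e3*(d@[np.cos(y),np.sin(y)]),1e3*(d@[np.sin(y),-np.cos(y)]))
s=np.mean([eyes.snapshot("side") for _ in range(4)],0)[120:240,195:345]
cv2.imwrite("pics/side2.png",cv2.resize(s,(750,600),interpolation=cv2.INTER_CUBIC))
for P in([0,0,.064+.06],[.0,0,.086]): print(proj("side",[o["tool_pos"][0],o["tool_pos"][1],P[2]]))
E
```

```text
clock: 9.52
tool_pos: [0.487, 0.0865, 0.1519]
orientation: [180.0, 0.0, 177.8]
force: [0.1, 0.0, -1.5]
opening: 0.0176
gripper_force: 30.0
clock: 9.78
tool_pos: [0.4868, 0.083, 0.1518]
orientation: [-180.0, -0.0, 177.6]
force: [-0.1, 0.3, -0.7]
opening: 0.0178
gripper_force: 30.0
[0.48679483 0.08297036 0.15175009] [-1.79985263e+02 -2.38593509e-02  1.77592621e+02] 0.017829958715212816 need x,y mm -0.4614742848417004 1.0499544313881324
[269.59241824 176.10049654]
[269.0692464 188.2512331][ WARN:0@1.963] global loadsave.cpp:1063 imwrite_ Unsupported depth image for selected encoder is fallbacked to CV_8U.
```

View pics/side2.png

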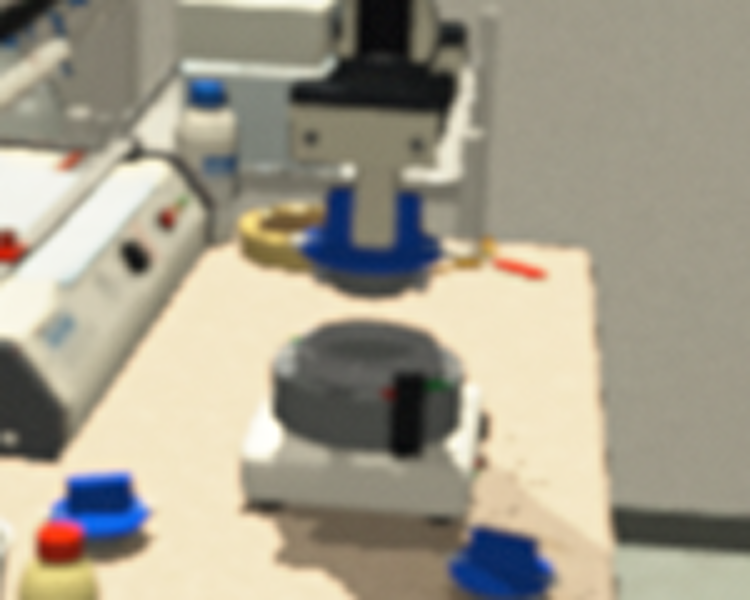

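The lid hangs level over the collar. The plate spans columns 305–440 and the collar 276–463, so they are aligned to about 1 mm. I'll correct the offset and descend in stages, watching the force.

```bash
python3 -m crank '[0,0,0,-0.4,1,28,0, 0,0,0,0,0,0,0, 0,0,0,0,0,0,0]'; python3 -m crank '[0,0,0,0,0,4,0, 0,0,0,0,0,4,0, 0,0,0,0,0,0,0, 0,0,0,0,0,0,0]'
```

```text
clock: 10.35
tool_pos: [0.4877, 0.0846, 0.1245]
orientation: [-180.0, 0.0, 177.7]
force: [0.3, -0.2, -1.3]
opening: 0.0182
gripper_force: 30.0
clock: 10.85
tool_pos: [0.4874, 0.0848, 0.116]
orientation: [-180.0, 0.0, 177.7]
force: [-0.6, 0.6, -1.5]
opening: 0.0177
gripper_force: 30.0
```

```bash
python3 -m crank '[0,0,0,0,-0.6,3,0, 0,0,0,0,0,3,0, 0,0,0,0,0,0,0]'
```

```text
clock: 11.22
tool_pos: [0.4872, 0.0841, 0.1096]
orientation: [-180.0, -0.0, 177.7]
force: [-0.4, -0.2, -1.5]
opening: 0.018
gripper_force: 30.0
```

```bash
python3 -m crank '[0,0,0,0,0,4,0, 0,0,0,0,0,4,0, 0,0,0,0,0,3,0, 0,0,0,0,0,0,0]'
```

```text
clock: 11.72
tool_pos: [0.4872, 0.0841, 0.0986]
orientation: [-180.0, -0.0, 177.7]
force: [-1.0, 0.6, -2.3]
opening: 0.0175
gripper_force: 30.0
```

```bash
python3 -m crank '[0,0,0,0,0,2,0, 0,0,0,0,0,0,0]'; python3 -m crank '[0,0,0,0,0,1.5,0, 0,0,0,0,0,0,0]'
```

```text
clock: 11.98
tool_pos: [0.4873, 0.0842, 0.0968]
orientation: [-180.0, -0.0, 177.7]
force: [0.3, -0.4, -1.2]
opening: 0.0174
gripper_force: 30.0
clock: 12.22
tool_pos: [0.4874, 0.0843, 0.0958]
orientation: [180.0, 0.0, 177.7]
force: [-1.3, 0.2, 4.3]
opening: 0.0175
gripper_force: 30.0
```

The lid is seated, with contact at TCP z 0.096. Next is the clockwise turn.

```bash
python3 -m crank '[0,0,0,0,0,0,0, 0,0,0.1,0,0,0,0, 0,0,0.1,0,0,0,0, 0,0,0.1,0,0,0,0, 0,0,0,0,0,0,0]'
```

```text
clock: 12.85
tool_pos: [0.4875, 0.0839, 0.0958]
orientation: [-180.0, 0.0, 160.4]
force: [-1.1, -2.3, 5.0]
opening: 0.0179
gripper_force: 30.0
```

```bash
python3 -m crank '[0,0,0.1,0,0,0,0, 0,0,0.1,0,0,0,0, 0,0,0.1,0,0,0,0, 0,0,0,0,0,0,0, 0,0,0,0,0,0,0]'; python3 - <<'E'
from h import *
o=get_obs();print(o["moment"],o["orientation"])
ims=[eyes.snapshot(c) for c in("side","top")]
cv2.imwrite("pics/side3.png",cv2.resize(np.hstack([ims[0][150:240,215:325],ims[1][160:250,200:310]]),(800,327),interpolation=cv2.INTER_CUBIC))
E
```

```text
clock: 13.48
tool_pos: [0.4877, 0.0842, 0.0958]
orientation: [180.0, 0.0, 143.5]
force: [-1.7, -1.9, 5.5]
opening: 0.0178
gripper_force: 30.0
[-0.50335691  0.48075985  0.02192156] [1.79975097e+02 3.35978936e-02 1.43468904e+02]
```

View pics/side3.png

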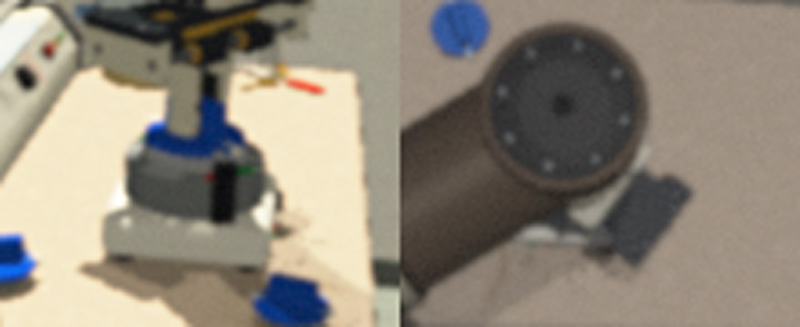

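The side view shows the lid flat on the collar and the bar turned. I'll hold for over two seconds and check the moment.

```bash
for i in 1 2 3 4; do python3 -m crank '[0,0,0,0,0,0,0, 0,0,0,0,0,0,0, 0,0,0,0,0,0,0, 0,0,0,0,0,0,0, 0,0,0,0,0,0,0]' | grep -E 'clock|orient'; python3 -c "
from h import *
print(get_obs()['moment'],get_obs()['tool_pos'],get_obs()['force'],get_obs()['opening'])"; done
python3 - <<'E'
from h import *
s=np.mean([eyes.snapshot("side") for _ in range(6)],0)[155:215,230:310]
cv2.imwrite("pics/side4.png",cv2.resize(s,(800,600),interpolation=cv2.INTER_CUBIC).clip(0,255).astype(np.uint8))
E
```

```text
clock: 14.2
orientation: [180.0, 0.0, 143.5]
[-0.57661401  0.4961471  -0.01107977] [0.48769548 0.08418901 0.09583366] [-0.75313172 -1.57792834  5.69421029] 0.018009537817555845
clock: 14.82
orientation: [180.0, 0.0, 143.5]
[-0.54202141  0.47453882 -0.04138501] [0.48770632 0.08419665 0.09583581] [-0.6978227  -1.26164951  4.70399683] 0.017962524826946616
clock: 15.45
orientation: [180.0, 0.0, 143.5]
[-0.54858723  0.43680151 -0.03804733] [0.48769019 0.08420666 0.0958294 ] [-0.60122068 -0.45845897  5.37440614] 0.017988066732982602
clock: 16.08
orientation: [180.0, 0.0, 143.5]
[-0.58402075  0.43347217  0.01979088] [0.48769688 0.08418019 0.09583176] [-1.89959408 -1.30651526  5.21640202] 0.017674616653921043
```

View pics/side4.png

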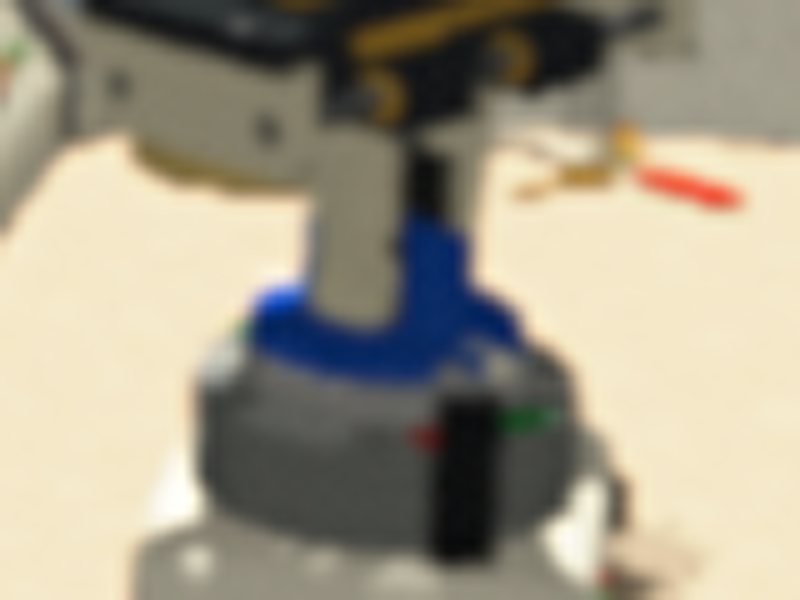

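```bash
python3 - <<'E'
from h import *
o=get_obs();print(o["tau"],o["moment"],o["force"],o["joint_pos"],o["clock"])
for c in("side","top"):
  eyes.snapshot(c)
  for n in("lid","lid_grip"):
    for r in spotter.place_of(c,n)[:4]: print(c,n,round(r["p"],2),np.round(r["location"],1))
print(proj("side",[.4877,.0842,.064]),proj("side",[.4877,.0842,.107]))
for s in(1,-1):
  for a in(0,.3,.6):
    t=np.radians(-2.3)-a;print(s,a,proj("side",[.4877+s*.046*np.cos(t),.0842+s*.046*np.sin(t),.09]))
E
```

```text
[ 5.32886423e-01 -3.63566029e+01  2.21374226e+01  4.70090926e+00
  5.97955752e-01 -1.20020236e-02] [-0.52448104  0.45115228  0.00510083] [-1.76164442 -1.55630316  5.05867591] [ 3.26124527e+01  1.11180606e+01 -3.17360061e+01  3.17124531e-02
 -4.71077069e+01 -1.59166436e+02] 16.375
side lid 0.82 [296.  240.2]
side lid 0.76 [268.5 195.6]
side lid 0.75 [214.1 231.2]
side lid 0.32 [220.2 297.8]
side lid_grip 0.72 [209.8 219.8]
side lid_grip 0.66 [274.  192.3]
side lid_grip 0.59 [267.3 175.4]
side lid_grip 0.54 [294.5 232.3]
top lid 0.49 [215.7 167.2]
top lid_grip 0.54 [216.9 163.6]
[268.43458376 195.29314349] [269.01602538 181.69061751]
1 0 [253.38333013 185.86564808]
1 0.3 [254.77296907 184.36871299]
1 0.6 [257.35565465 183.13957314]
-1 0 [284.36781233 188.36856832]
-1 0.3 [283.26892988 189.94332897]
-1 0.6 [280.81936285 191.29051292]
```

```bash
python3 -m crank '[0,0,0,0,-0.5,-1.4,0, 0,0,0,0,0,0,0, 0,0,0,0,0,0,0]'; python3 - <<'E'
from h import *
o=get_obs();print(o["tau"][5],o["moment"],o["force"],o["tool_pos"],o["orientation"])
E
python3 -m crank '[0,0,0.04,0,0,0,0]'; python3 -c "
from h import *
print(get_obs()['moment'],get_obs()['tau'][5])"
python3 -m crank '[0,0,0,0,0,0,0, 0,0,0,0,0,0,0]'; python3 -c "
from h import *
print(get_obs()['moment'],get_obs()['tau'][5])"
```

```text
clock: 17.05
tool_pos: [0.4874, 0.0842, 0.0968]
orientation: [180.0, 0.0, 143.4]
force: [1.1, 1.5, -2.5]
opening: 0.0176
gripper_force: 30.0
-0.13701412361115217 [ 0.67570998 -0.72618437  0.11454262] [ 1.1184453   1.54001012 -2.48806751] [0.48737186 0.08416189 0.09677484] [1.79958846e+02 1.08458299e-02 1.43358522e+02]
clock: 17.18
tool_pos: [0.4874, 0.0842, 0.0968]
orientation: [180.0, 0.0, 141.0]
force: [2.8, 2.3, -3.2]
opening: 0.0182
gripper_force: 30.0
[ 0.75393917 -0.82725291  0.15999153] 0.6321920268237591
clock: 17.42
tool_pos: [0.4874, 0.0842, 0.0968]
orientation: [180.0, 0.0, 141.1]
force: [2.1, 2.7, -3.1]
opening: 0.0179
gripper_force: 30.0
[ 1.07029768 -1.10081149  0.13154227] -0.16656179912388325
```

With less downward push, the +0.13 N m spring torque shows, so the ring is engaged; friction had been masking it. I'll settle back down lightly, hold for more than 2 s and hand in.

```bash
python3 -m crank '[0,0,-0.02,0,0.3,0.9,0, 0,0,0,0,0,0,0, 0,0,0,0,0,0,0, 0,0,0,0,0,0,0, 0,0,0,0,0,0,0]'; for i in 1 2 3 4; do python3 -m crank '[0,0,0,0,0,0,0, 0,0,0,0,0,0,0, 0,0,0,0,0,0,0, 0,0,0,0,0,0,0, 0,0,0,0,0,0,0]'>o.txt; done; cat o.txt; python3 -c "
from h import *
print(get_obs()['moment'],get_obs()['tau'][5])
print(ctrl.close_job())"
```

```text
clock: 18.05
tool_pos: [0.4874, 0.0842, 0.0961]
orientation: [180.0, 0.0, 142.2]
force: [2.4, 2.4, 0.3]
opening: 0.018
gripper_force: 30.0
clock: 20.55
tool_pos: [0.4873, 0.0841, 0.0959]
orientation: [180.0, 0.0, 142.2]
force: [3.5, 2.1, 0.8]
opening: 0.0174
gripper_force: 30.0
[ 0.94480053 -1.42188818  0.16899357] -0.1588664436712861
the job is handed in; nothing more can be done
None
```

I handed the job in at about 20.6 s with the lid seated in the collar, turned about 0.62 rad clockwise and gripped at 30 N. I held it there over two seconds against about 0.15 N m of spring torque, and the hand-in call returned no verdict.

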